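# Clear a centrifuge's lid fault with the reset stylus

### The arm

A 6-joint arm with a two-finger parallel gripper is mounted at the origin on the work surface; the furniture and walls round the work are solid. World frame = base frame: x ahead of the robot, y to its left, z up, the work surface at z = 0. Lengths are in mm, angles in rad, forces in N, time in s.
With the tool pointing down it reaches from about 375 to 750 mm from the base axis. Payload 9 kg.
Tool frame: the origin (TCP) lies on the centre line of the jaws, within the pads' length; the fingertips stand 17 mm ahead of it and the grasp point (between the pads) lies 2 mm behind it (bot.finger_overhang is the z of the fingertips in the tool frame, in mm); z points along the fingers, y is the line along which they close (so a half turn about z gives the same grasp; the last joint's range is limited). The gripper opens to 85 mm and grips with 20 to 120 N. Pads are 22 mm wide; open, the fingers measure 114 mm over their backs; the gripper's body (76 mm by 85 mm) begins 54 mm behind the grasp point. The pads swing forward as they close: fully open they stand 13 mm farther back than shut.
Start: joints at [-0.218, 0.104, 0.097, 1.564, 0, 1.353], TCP at [600.029, 0.003, 248.331] pointing down, gripper open.
Joint ranges: [-2.99, 2.99], [-0.84, 1.86], [-1.1, 1.16], [-1.84, 2.11], [-1.51, 1.56], [-3.14, 3.14]. Speed limits (rad/s): [2.22, 2.22, 2.57, 3.14, 3.14, 3.14].

### API

Orientations are given as a unit quaternion [w, x, y, z].
In Python, from bench import telemetry, imaging, job, bot gives the robot as it stands.
- The arm moves only by the tool step_arm, never from a script. Its argument "steps" is a list that holds one entry, the list of rows, each a list of 5 numbers: the shift along the tool's x, y, z in cm, then the turn about the tool's z in rad, then the opening, from 0 (shut) to 1 (fully open). A call has 1 to 20 rows; each row is the pose to reach, as a shift and turn from the pose commanded when the call began, along the tool's axes at that moment; what a row does not reach only later rows make up. A row lasts 1/8 s, in which the tool goes at most 62.5 mm and 10.7 degrees, less where a joint would pass 70% of its speed; a pose out of reach is approached as far as the arm can. A call with a gripper value outside its range is refused whole. The fingers move at their own pace and stop on an object; the grip force is fixed at half the most. Time passes only in rows, so rows that repeat a pose let the fingers close. It gives the time, the measured TCP pose, the force, the opening and the grip force at its end, in the units of the state.
- telemetry.state(): the state, without advancing time (a new reading comes with each control period).
- imaging.grab_frame(name): name is "scene" or "side" or "wrist"; returns (picture, depth): 400x640x3 uint8, red, green, blue; 400x640 float32, mm along the optical axis (not along the pixel's ray), 0 where there is no reading.
- imaging.camera_params(name): a dict with "intrinsics" (3x3 intrinsics, pixels), "position" and "rotation" of the camera in the world. Camera axes: x right, y up, looking along -z (the intrinsics and any distortion apply to the point x, -y, -z); pixel columns grow to the right and rows downward; lengths in mm; the calibration is good to about 2 mm. A picture is of the moment at which its call begins: read the wrist's pose just before it. camera_params takes no time and is no camera call; for the wrist camera it gives the pose at the moment of the call.
- job.close_job(): hands the job in; it is judged then, once.
The state is a dict: "time": time; "q": joint angles; "joint_velocities": joint speeds; "joint_efforts": joint torques, N m; "tool_pos": TCP position; "ee_rot": TCP orientation; "ft_force": force on the tool from outside, world axes, zero at the start; "ft_torque": the same for the moment, N m; "finger_gap": opening from 0.0 (shut) to 1.0 (fully open); "finger_force": force on a finger pad.
Only numpy, scipy, OpenCV 4.12 (cv2) and the standard library are available. Lean on these libraries where they do the work, as an engineer would, in place of code of your own. Each camera call takes 0.05 s, during which the arm holds its last target. There are 200 camera calls.

### The job

The small bench centrifuge was left with its lid standing open and reports a lid fault. First press the lid down until it is fully shut, past its catch; then take the stylus from its stand, put its thin tip through the round hole in the centrifuge's front deck and push the recessed reset button down with it. Finish holding: the stylus stays in the gripper and keeps the button all the way down, with the lid still shut; leave the other bench things where they stand.

Things in the scene. Friction and masses are not known exactly. Their poses are not given: they have to be found in the camera images.
- centrifuge: White box-shaped bench centrifuge, 180 (x) x 150 (y) x 70 mm high, fixed to the worktop. Origin: centre of its underside; x points from its front deck back to its lid hinge, y to the left seen from the front, z up. Its front 66 mm is a flat deck, top 70 mm above the worktop; behind lies the rotor well, covered by the lid.
- lid (a joint): Angle of the grey lid in rad: 0 fully shut, grows as it opens (its front edge rises), starts at 0.5 to 0.9. The hinge is stiff: the lid stays where it is left (it sinks less than 0.005 rad a second). A sprung catch at the front edge meets the lid at about 0.1 rad; about 6 N downward at lid_press takes it past (10 N is ample; it cannot pass under its own weight), then it stays shut, with about 0.01 rad of play.
- lid_hinge (a point): Point on the lid's hinge line, at mid width, 62.5 mm above the worktop; the hinge line runs along the centrifuge's y.
- lid_press (a point): Point on the lid's upper face, on its thumb ridges, at mid width: 88 mm from the hinge line towards the front and 14.5 mm above it when shut (77 mm above the worktop). The lid is a flat slab 108 mm long, 146 mm wide, 14 mm thick; its front edge lies 18 mm beyond this point.
- reset_hole (a point): Centre of the mouth of the round reset hole, on the deck's top face (70 mm above the worktop), the only hole there, at the right-hand end seen from the front. Bore 14 mm, flared to 20 mm at the mouth, vertical. The button lies in it, its top 18 mm below the mouth.
- reset_button (a joint): Travel of the recessed reset button, m: 0 released, 0.005 all the way down. It is a 12 mm black disc on a spring: about 1.5 N starts it, 5 N takes it to the bottom; it springs back when let go.
- stand: Grey block 56 x 56 x 50 mm high on an 80 x 80 x 8 mm foot, fixed to the worktop; origin at the centre of its underside. The stylus stands in a vertical 10 mm hole in its middle.
- stylus_grip (a point): Centre of the stylus's round metal grip (14 mm diameter, 70 mm long, thin dark rings round it), half-way along the grip, 89 mm above the worktop while in the stand. The loose stylus stands upright, 119 mm long in all, about 50 g: steel tip rod 7 mm thick and 45 mm long below, a 20 mm flange 4 mm thick that rests on the stand's top, the grip above it.
- stylus_tip (a point): Lower end of the stylus's tip rod, 84 mm below stylus_grip on the stylus's axis (5 mm above the worktop while in the stand).
- specimen_cup_1: Bystander: specimen cup with a screw lid, 51 mm wide, 64 mm high, origin under its centre; leave it.
- specimen_cup_2: Bystander: specimen cup with a screw lid, 51 mm wide, 64 mm high, origin under its centre; leave it.
- petri_1: Bystander: petri dish 60 mm wide, 16 mm high, origin under its centre; leave it.
- stain_dropper: Bystander: brown dropper bottle 33 mm wide, 102 mm high, behind the centrifuge, origin under its centre; leave it.
- flask_100: Bystander: conical glass flask 64 mm wide, 103 mm high, behind the centrifuge, origin under its centre; leave it.
Not all that is in view belongs to the job. What is shaped like the part that bears stylus_grip but green or orange is not meant.

How it is judged:
By the outcome, as a careful person would: the job done as asked, in the order asked, and still so for the second after the job is handed in, while the arm keeps its last pose, push and grip.
It also fails if it takes over 51 s, if anything falls off the work surface, if the arm or the gripper's body presses on something with over 40 N, if the wrist force passes 120 N, or if a joint passes its speed limit or range.

## Working session

There is one attempt and no reset: what is moved stays moved. The work goes in short steps, Python scripts to look and compute and a tool call to move; the robot and the scene stay as the last step left them, time stands still between calls to the robot, and variables do not carry over. Pictures are saved under pics/ and viewed, at most 10 in all, crops included, and the job is handed in when it is done.

Besides the shell and the picture viewer there is one more tool, called after "Emit:" by a JSON object that holds its "op" and its "data", one argument or row to a line. step_arm: Moves the arm, as the interface text tells. Its arguments: {"type":"object","properties":{"steps":{"type":"array"}},"required":["steps"]}

```bash
mkdir -p pics; cat > h.py <<'E'
import numpy as np,cv2
from bench import telemetry, imaging, job, bot
def grab(n,tag):
    p=imaging.camera_params(n); im,d=imaging.grab_frame(n)
    cv2.imwrite(f'pics/{tag}.png',im[:,:,::-1]); np.savez(f'{tag}.npz',d=d,im=im,**{k:np.array(p[k]) for k in('intrinsics','position','rotation')})
def world(tag):
    z=np.load(f'{tag}.npz'); K=z['intrinsics'];d=z['d'];v,u=np.mgrid[:d.shape[0],:d.shape[1]]
    c=np.stack([(u-K[0,2])/K[0,0]*d,-(v-K[1,2])/K[1,1]*d,-d],-1)
    w=c@z['rotation'].T+z['position']; w[d==0]=np.nan
    return w,z['im']
E
python3 - <<'E'
from h import *
for n in('scene','side'):
    grab(n,n+'0'); p=imaging.camera_params(n); print(p)
s=telemetry.state();print(s['time'],s['tool_pos'],s['ee_rot'],s['ft_force'])
E
```

```text
{'intrinsics': array([[438.70019799,   0.        , 317.21351282],
       [  0.        , 438.70019799, 201.15429411],
       [  0.        ,   0.        ,   1.        ]]), 'position': array([-194.21396102, -658.40825297,  677.39923212]), 'rotation': array([ 0.78754522,  0.43016672, -0.21668162, -0.3844193 ])}
{'intrinsics': array([[434.90913833,   0.        , 319.59063234],
       [  0.        , 434.90913833, 199.84765543],
       [  0.        ,   0.        ,   1.        ]]), 'position': array([ 436.29481133, -996.6348043 ,  724.61520659]), 'rotation': array([ 0.88046843,  0.46939145, -0.03022303, -0.05944399])}
0.1 [5.99701808e+02 6.29708873e-02 2.47614586e+02] [-5.03391332e-04  7.07115016e-01  7.07098294e-01 -3.23412572e-04] [-0.10511498 -0.80352683  0.00872423]
```

View pics/scene0.png

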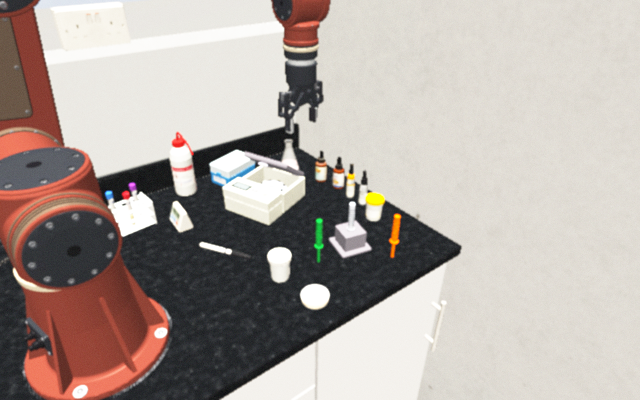

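View pics/side0.png

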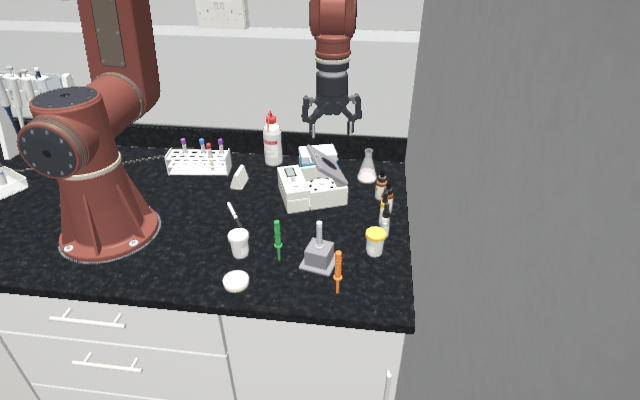

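```bash
sed -i "s/w=c@z\['rotation'\].T/w=c@R.from_quat(z['rotation'],scalar_first=True).as_matrix().T/; 1i from scipy.spatial.transform import Rotation as R" h.py
python3 - <<'E'
from h import *
a=cv2.imread('pics/side0.png')[135:285,265:405]; b=cv2.imread('pics/scene0.png')[140:265,210:410]
cv2.imwrite('pics/c1.png',cv2.resize(a,None,fx=4,fy=4,interpolation=cv2.INTER_CUBIC))
cv2.imwrite('pics/c2.png',cv2.resize(b,None,fx=4,fy=4,interpolation=cv2.INTER_CUBIC))
for t,pts in(('side0',[(319,228),(319,250),(320,180),(282,185),(292,208),(345,205),(330,168),(277,235),(338,262),(375,237),(388,205)]),('scene0',[(351,210),(350,230),(280,165),(240,205),(395,225),(319,230)])):
    w,_=world(t)
    for u,v in pts: print(t,u,v,w[v,u].round(0))
# lid/deck by height
w,im=world('side0'); 
m=(abs(w[...,2]-70)<4); 
ys,xs=np.where(m[140:230,260:360]); p=w[140:230,260:360][ys,xs]; print(len(p),p.min(0),p.max(0))
E
```

```text
side0 319 228 [ 539. -209.  113.]
side0 319 250 [ 538. -216.   53.]
side0 320 180 [585. 114.  44.]
side0 282 185 [469.  75.  60.]
side0 292 208 [492.  18.  16.]
side0 345 205 [648.  32.   3.]
side0 330 168 [608.  69. 109.]
side0 277 235 [ 442. -181.   81.]
side0 338 262 [ 566. -311.   96.]
side0 375 237 [ 676. -201.   65.]
side0 388 205 [ 726. -123.  101.]
scene0 351 210 [ 535. -204.  111.]
scene0 350 230 [ 537. -203.   51.]
scene0 280 165 [571.  49. 131.]
scene0 240 205 [468. 106.  34.]
scene0 395 225 [ 564. -306.   97.]
scene0 319 230 [ 441. -182.   97.]
773 [424.46782437  12.23266575  66.0665582 ] [741.96265678 347.77742304  73.98713037]
```

View pics/c1.png

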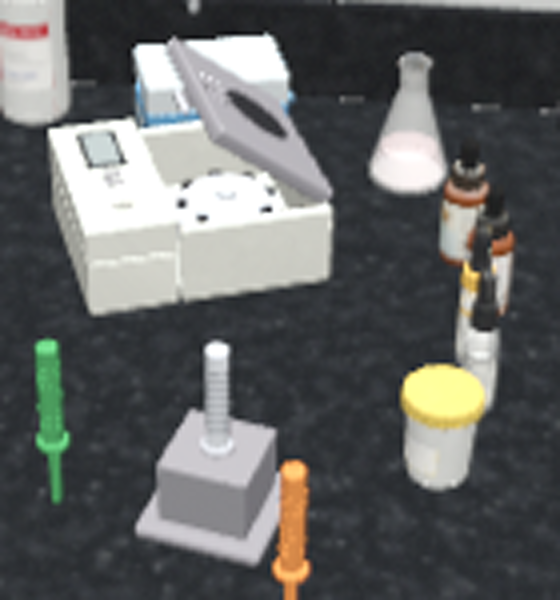

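View pics/c2.png

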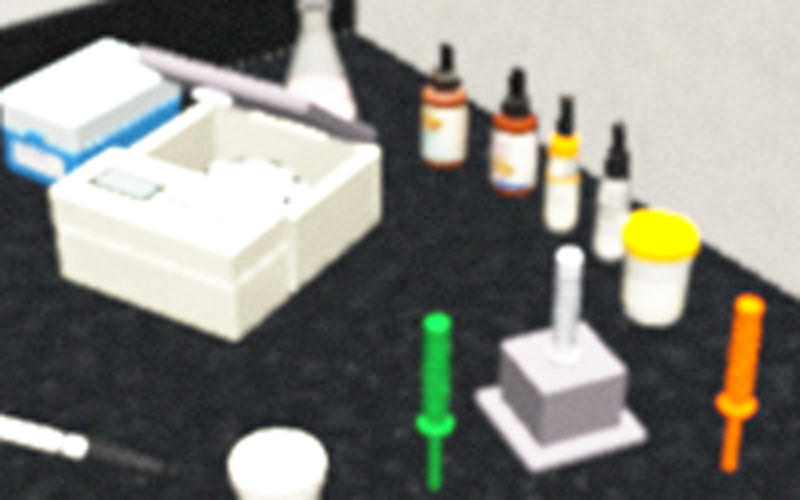

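```bash
cat >> h.py <<'E'
def ray(tag,u,v,zp):
    z=np.load(f'{tag}.npz');K=z['intrinsics'];r=R.from_quat(z['rotation'],scalar_first=True).as_matrix()@np.array([(u-K[0,2])/K[0,0],-(v-K[1,2])/K[1,1],-1])
    p=z['position']; return p+r*(zp-p[2])/r[2]
E
python3 - <<'E'
from h import *
S=lambda x,y:(265+x/4,135+y/4); C=lambda x,y:(210+x/4,140+y/4)
for n,t,p,z in [('FL','side0',S(50,132),70),('FR','side0',S(90,263),70),('BR','side0',S(330,210),70),('hole?','side0',S(122,205),70),
 ('FL','scene0',C(52,192),70),('FR','scene0',C(234,258),70),('BR','scene0',C(380,150),70),
 ('stylus top','side0',S(217,347),124),('fl','side0',S(217,445),54),('stylus top','scene0',C(569,253),124),('fl','scene0',C(564,352),54)]:
    print(n,t,ray(t,*p,z).round(1))
# lid grey pts
w,im=world('side0')
for x,y in [(180,48),(215,75),(300,170),(200,130),(230,150),(325,190)]:
    u,v=map(round,S(x,y)); print(x,y,w[v,u].round(0),im[v,u])
E
```

```text
FL side0 [460.9 158.8  70. ]
FR side0 [478.1 -22.8  70. ]
BR side0 [650.5  20.8  70. ]
hole? side0 [505.9  47.5  70. ]
FL scene0 [461.1 159.9  70. ]
FR scene0 [477.3   7.9  70. ]
BR scene0 [644.4  23.5  70. ]
stylus top side0 [ 540.9 -199.7  124. ]
fl side0 [ 540.2 -203.5   54. ]
stylus top scene0 [ 543.5 -200.5  124. ]
fl scene0 [ 542.4 -202.2   54. ]
180 48 [560. 148. 139.] [193 190 197]
215 75 [584. 130. 124.] [184 182 188]
300 170 [632.  39.  92.] [186 183 189]
200 130 [577. 172.  53.] [206 206 198]
230 150 [580.  33. 119.] [147 146 147]
325 190 [649.  39.  77.] [176 174 180]
```

Emit:
{"op": "step_arm", "data": {
  "steps": [
    [[5,-1.5,2,0,0],[9,-2.5,4,0,0],[9,-2.5,7,0,0],[9,-2.5,7,0,0],[9,-2.5,7,0,0],[9,-2.5,7,0,0]]
  ]
}}

```text
time: 0.85
tool_pos: [575.8, 89.4, 179.7]
ee_rot: [0.001, 0.707, 0.707, 0.001]
ft_force: [0.7, 0.8, -0.4]
finger_gap: 0.002
finger_force: 0.0
```

```bash
python3 - <<'E'
from h import *
grab('wrist','w1'); s=telemetry.state(); print({k:np.round(s[k],3) for k in('time','tool_pos','ft_force','finger_gap')}); print(imaging.camera_params('wrist'))
E
```

```text
{'time': np.float64(0.9), 'tool_pos': array([575.799,  89.483, 179.605]), 'ft_force': array([ 0.228,  0.324, -0.021]), 'finger_gap': np.float64(-0.001)}
{'intrinsics': array([[306.81769495,   0.        , 318.58964823],
       [  0.        , 306.81769495, 199.50160352],
       [  0.        ,   0.        ,   1.        ]]), 'position': array([574.99315353, 171.61918808, 305.13760813]), 'rotation': array([ 9.87020909e-01, -1.60583240e-01, -1.43663223e-03, -8.26867829e-04])}
```

View pics/w1.png

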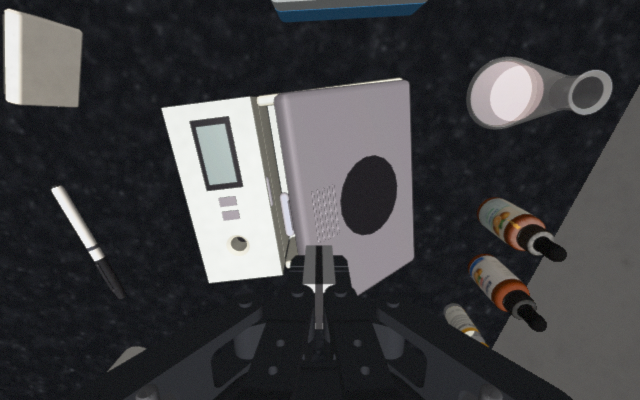

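```bash
python3 - <<'E'
from h import *
for p in [(238,243),(163,108),(208,283),(252,98),(285,275)]: print(ray('w1',*p,70).round(1))
w,_=world('w1')
for u,v in [(283,100),(290,200),(330,120),(400,100),(408,250),(300,240)]: print(u,v,w[v,u].round(1))
E
```

```text
[507.3  54.2  70. ]
[461.6 164.   70. ]
[477.4  15.   70. ]
[527.4 170.9  70. ]
[546.   22.9  70. ]
283 100 [557.  170.1 136.9]
290 200 [558.5 113.4 132.1]
330 120 [582.2 158.9 122.3]
400 100 [632.2 169.5  81.9]
408 250 [649.4  51.7  78.6]
300 240 [564.1  88.3 134.5]
```

Emit:
{"op": "step_arm", "data": {
  "steps": [
    [[0,0,1,0,0],[0,0,2,0,0],[0,0,2.5,0,0],[0,0,3,0,0],[0,0,3.5,0,0],[0,0,4,0,0],[0,0,4.5,0,0]]
  ]
}}

```text
time: 1.78
tool_pos: [575.1, 90.0, 133.1]
ee_rot: [0.0, 0.707, 0.707, 0.0]
ft_force: [-0.4, 1.0, 1.9]
finger_gap: 0.002
finger_force: 0.6
```

Emit:
{"op": "step_arm", "data": {
  "steps": [
    [[0,0,0.5,0,0],[0,-0.2,1,0,0],[0,-0.4,1.5,0,0],[0,-0.6,2,0,0],[0,-0.8,2.4,0,0],[0,-1,2.7,0,0],[0,-1.2,3,0,0],[0,-1.2,3.2,0,0]]
  ]
}}

```text
time: 2.78
tool_pos: [563.1, 90.0, 102.4]
ee_rot: [0.0, 0.707, 0.707, 0.0]
ft_force: [-6.5, 0.6, 17.2]
finger_gap: 0.003
finger_force: 8.2
```

Emit:
{"op": "step_arm", "data": {
  "steps": [
    [[0,0,0.1,0,0],[0,0,0.2,0,0],[0,0,0.3,0,0],[0,0,0.4,0,0]]
  ]
}}

```text
time: 3.28
tool_pos: [562.9, 90.0, 98.2]
ee_rot: [0.0, 0.707, 0.707, -0.0]
ft_force: [-3.7, 0.0, 4.7]
finger_gap: -0.003
finger_force: 2.7
```

Emit:
{"op": "step_arm", "data": {
  "steps": [
    [[0,0,0.1,0,0],[0,0,0.2,0,0],[0,0,0.3,0,0],[0,0,0.4,0,0]]
  ]
}}

```text
time: 3.78
tool_pos: [563.0, 90.0, 93.9]
ee_rot: [0.0, 0.707, 0.707, -0.0]
ft_force: [-6.1, 0.9, 11.4]
finger_gap: 0.001
finger_force: 6.1
```

Emit:
{"op": "step_arm", "data": {
  "steps": [
    [[0,0,0.05,0,0],[0,0,0.1,0,0],[0,0,0.15,0,0],[0,0,0.15,0,0]]
  ]
}}

```text
time: 4.28
tool_pos: [563.0, 90.0, 93.7]
ee_rot: [0.0, 0.707, 0.707, 0.0]
ft_force: [-9.2, 0.2, 17.0]
finger_gap: 0.001
finger_force: 9.1
```

Emit:
{"op": "step_arm", "data": {
  "steps": [
    [[0,0,-4,0,0],[0,0,-9,0,0],[-5,-2,-13,0,0.5],[-9,-4,-16,0,0.5],[-13,-5.6,-16,0,0.5],[-13,-5.6,-16,0,0.5],[-13,-5.6,-16,0,0.5],[-13,-5.6,-16,0,0.5]]
  ]
}}

```text
time: 5.28
tool_pos: [507.2, -39.1, 251.5]
ee_rot: [-0.0, 0.707, 0.708, -0.0]
ft_force: [-0.8, 0.0, 0.8]
finger_gap: 0.501
finger_force: 0.0
```

```bash
python3 - <<'E'
from h import *
grab('wrist','w2'); s=telemetry.state(); print({k:np.round(s[k],3) for k in('time','tool_pos','ft_force','finger_gap')})
E
```

```text
{'time': np.float64(5.325), 'tool_pos': array([507.181, -39.083, 251.471]), 'ft_force': array([0.113, 0.084, 0.169]), 'finger_gap': np.float64(0.499)}
```

View pics/w2.png

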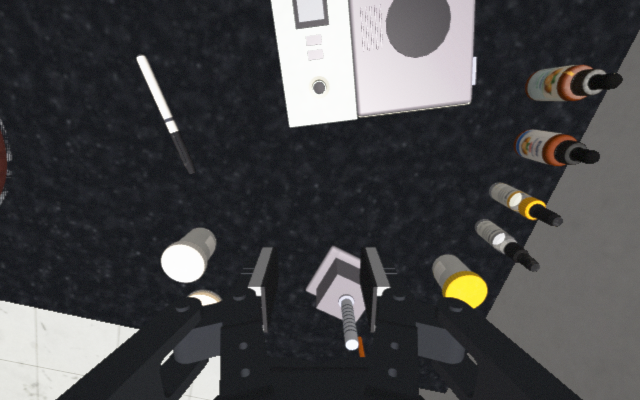

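```bash
python3 - <<'E'
from h import *
print('hole',ray('w2',319.5,87,70),'front right',ray('w2',289,126.5,70),ray('w2',358,118,70))
print('sty',ray('w2',351.5,344,124),ray('w2',345,301,54))
im=cv2.imread('pics/w2.png')
a=cv2.resize(im[65:110,295:345],None,fx=8,fy=8,interpolation=cv2.INTER_CUBIC);b=cv2.resize(im[285:360,320:370],None,fx=8,fy=8,interpolation=cv2.INTER_CUBIC)[:,:400]
o=np.zeros((600,800,3),np.uint8);o[:360,:400]=a;o[:600,400:]=b;cv2.imwrite('pics/c3.png',o)
E
```

```text
hole [507.60067096  51.95585254  70.        ] front right [477.85951479  15.67843552  70.        ] [544.95632771  23.769819    70.        ]
sty [ 540.84010804 -198.59106231  124.        ] [ 539.89967553 -198.31864161   54.        ]
```

View pics/c3.png

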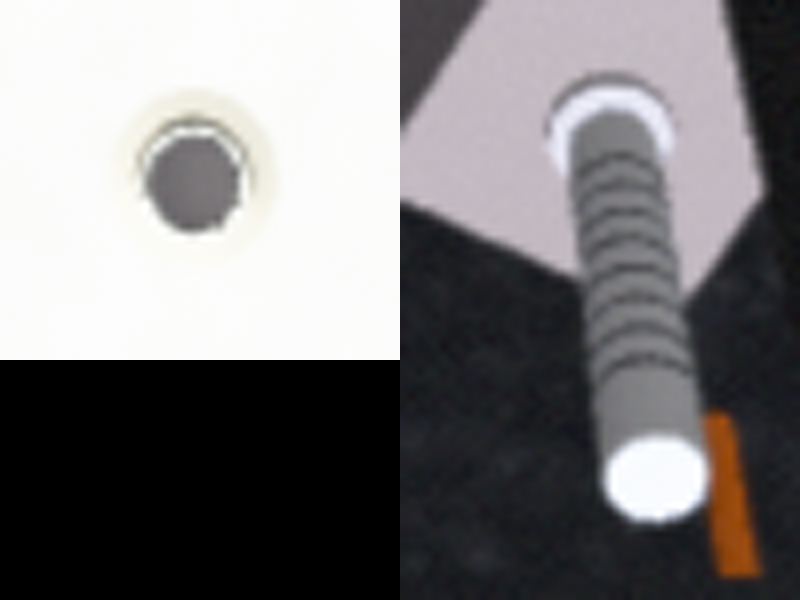

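Emit:
{"op": "step_arm", "data": {
  "steps": [
    [[-5,1,2,0,0.5],[-10,2.5,4,0,0.5],[-15.95,3.4,6,0,0.5],[-15.95,3.4,8,0,0.5],[-15.95,3.4,8,0,0.5],[-15.95,3.4,11,0,0.5],[-15.95,3.4,14,0,0.5],[-15.95,3.4,16.4,0,0.5],[-15.95,3.4,16.4,0,0.5],[-15.95,3.4,16.4,0,0.5],[-15.95,3.4,16.4,0,0],[-15.95,3.4,16.4,0,0],[-15.95,3.4,16.4,0,0],[-15.95,3.4,16.4,0,0],[-15.95,3.4,16.4,0,0],[-15.95,3.4,16.4,0,0]]
  ]
}}

```text
time: 7.32
tool_pos: [541.6, -199.8, 89.3]
ee_rot: [0.001, 0.707, 0.707, 0.0]
ft_force: [-0.7, 1.3, 5.4]
finger_gap: 0.143
finger_force: 58.3
```

Emit:
{"op": "step_arm", "data": {
  "steps": [
    [[0,0,-1,0,0],[0,0,-3,0,0],[0,0,-6,0,0],[0,0,-9,0,0],[0,0,-11.5,0,0],[0,0,-11.5,0,0],[4,-0.5,-11.5,0,0],[9,-1,-11.5,0,0],[14,-2,-11.5,0,0],[19,-3,-11.5,0,0],[22,-3.3,-11.5,0,0],[22,-3.3,-11.5,0,0],[22,-3.3,-11.5,0,0]]
  ]
}}

```text
time: 8.95
tool_pos: [508.0, 20.1, 202.5]
ee_rot: [-0.0, 0.707, 0.707, -0.0]
ft_force: [-0.3, -0.8, -0.7]
finger_gap: 0.146
finger_force: 58.5
```

```bash
python3 - <<'E'
from h import *
grab('wrist','w3'); grab('side','s3');grab('scene','s4'); s=telemetry.state(); print({k:np.round(s[k],3) for k in('time','tool_pos','ft_force','finger_gap','finger_force')})
a=cv2.imread('pics/s3.png')[60:240,230:380];b=cv2.imread('pics/s4.png')[60:240,200:350]; w=cv2.imread('pics/w3.png')
o=np.zeros((600,800,3),np.uint8)
o[:360,:300]=cv2.resize(a,None,fx=2,fy=2);o[:360,300:600]=cv2.resize(b,None,fx=2,fy=2);o[360:,:480]=w[160:400,80:560]
cv2.imwrite('pics/c4.png',o)
E
```

```text
{'time': np.float64(9.1), 'tool_pos': array([508.1  ,  19.61 , 202.606]), 'ft_force': array([ 0.263, -0.584, -0.982]), 'finger_gap': np.float64(0.149), 'finger_force': np.float64(58.533)}
```

View pics/c4.png

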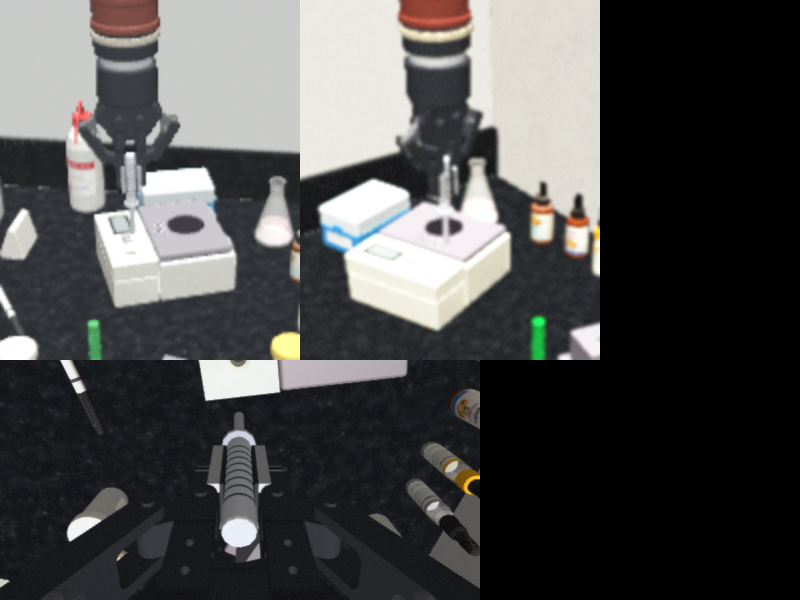

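```bash
python3 - <<'E'
from h import *
im=cv2.imread('pics/w3.png')
o=np.zeros((600,800,3),np.uint8)
o[:, :400]=cv2.resize(im[145:245,285:352],(400,600),interpolation=cv2.INTER_CUBIC)  # ~5.97x,6x
s=cv2.imread('pics/s3.png')[125:195,275:320]; o[:,400:]=cv2.resize(s,(400,600),interpolation=cv2.INTER_CUBIC)
cv2.imwrite('pics/c5.png',o)
for u,v,z in [(318.5,214,118),(318.5,163,70),(318.5,243,163),(319,532-360+160,202)]:print(ray('w3',u,v,z).round(1))
E
```

```text
[507.5  20.8 118. ]
[507.5  48.8  70. ]
[507.4  19.8 163. ]
[507.7 -10.6 202. ]
```

View pics/c5.png

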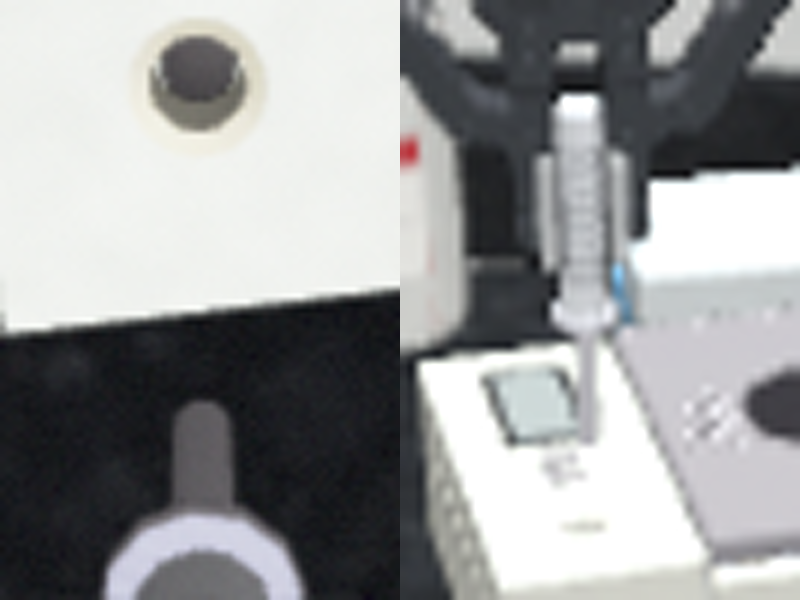

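```bash
python3 - <<'E'
from h import *
print(ray('w3',319,211.7,118.3),ray('w3',318.3,159.3,70), ray('w3',319,145+585/6,167))
print(ray('s3',275+590/400*45,125+443/600*70-1,118),ray('s3',275+583/400*45*0+ (585-400)/400*45,125+526/600*70,70))
print(ray('s3',275+(588-400)/400*45,125+443/600*70-1,118))
E
```

```text
[507.84492834  22.76186153 118.3       ] [507.3536389   52.01817161  70.        ] [507.73787928  22.11688368 167.        ]
[629.49000354   7.82319316 118.        ] [506.72995415  46.7367137   70.        ]
[507.30506369  24.76736762 118.        ]
```

Emit:
{"op": "step_arm", "data": {
  "steps": [
    [[1.5,0,0,0,0],[3.25,-0.05,1,0,0],[3.25,-0.05,2,0,0],[3.25,-0.05,3,0,0],[3.25,-0.05,3.8,0,0],[3.25,-0.05,3.8,0,0],[3.25,-0.05,3.8,0,0]]
  ]
}}

```text
time: 9.98
tool_pos: [507.7, 52.8, 165.1]
ee_rot: [0.0, 0.707, 0.707, 0.0]
ft_force: [-0.3, 0.5, -1.1]
finger_gap: 0.148
finger_force: 58.5
```

```bash
python3 - <<'E'
from h import *
grab('wrist','w5'); grab('side','s5');grab('scene','s6'); s=telemetry.state(); print({k:np.round(s[k],3) for k in('time','tool_pos','ft_force','finger_gap','finger_force')})
o=np.zeros((600,800,3),np.uint8)
f=lambda n,x,y,w,h,W,H:cv2.resize(cv2.imread(f'pics/{n}.png')[y:y+h,x:x+w],(W,H),interpolation=cv2.INTER_CUBIC)
o[:,:400]=f('w5',285,165,67,100,400,600); o[:300,400:]=f('s5',270,150,60,45,400,300)[:, :400]; o[300:,400:]=f('s6',220,160,80,60,400,300)
cv2.imwrite('pics/c6.png',o)
E
```

```text
{'time': np.float64(10.125), 'tool_pos': array([507.807,  52.855, 165.262]), 'ft_force': array([ 0.021,  0.16 , -0.04 ]), 'finger_gap': np.float64(0.149), 'finger_force': np.float64(58.533)}
```

View pics/c6.png

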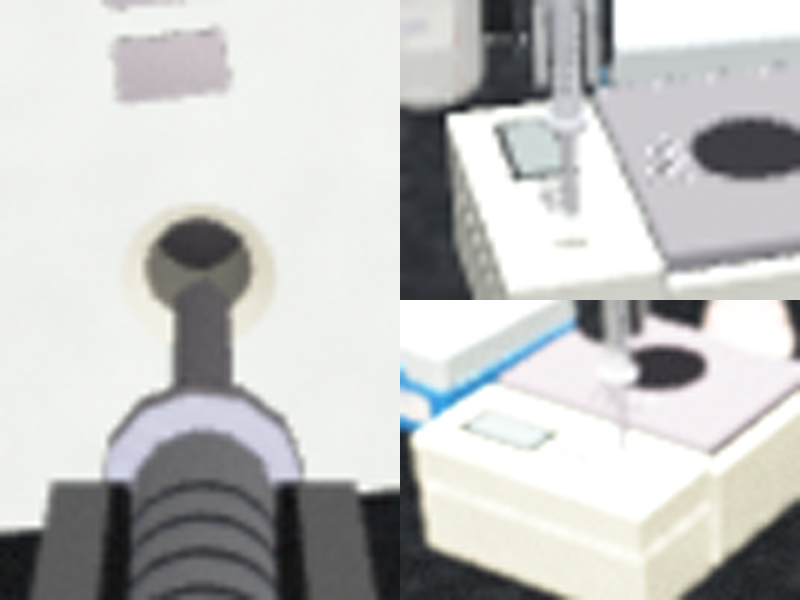

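```bash
python3 - <<'E'
from h import *
def proj(tag,p):
    z=np.load(f'{tag}.npz');K=z['intrinsics'];c=R.from_quat(z['rotation'],scalar_first=True).as_matrix().T@(np.array(p)-z['position'])
    return K[0,2]+K[0,0]*c[0]/-c[2],K[1,2]-K[1,1]*c[1]/-c[2]
print('hole w5',ray('w5',285+199/5.97,165+275/6,70),'tipfar',[ray('w5',285+204/5.97,165+278/6,z).round(1) for z in(75,81,87)])
t=lambda u,v:(400+(u-270)*6.667,(v-150)*6.667)
sc=lambda u,v:(400+(u-220)*5,300+(v-160)*5)
for p in [(507.8,52.8,81),(507.8,49.3,81),(507.4,52,70),(507.4,47,70),(507.4,52+10,70),(507.4,42,70),(507.8,52.8,130),(478,15.7,70),(461.6,164,70)]:
    print(p,np.round(t(*proj('s5',p))),np.round(sc(*proj('s6',p))))
E
```

```text
hole w5 [507.15414481  52.01120467  70.        ] tipfar [array([507.8,  53.5,  75. ]), array([507.8,  55.8,  81. ]), array([507.7,  58. ,  87. ])]
(507.8, 52.8, 81) [572. 213.] [618. 452.]
(507.8, 49.3, 81) [573. 217.] [623. 454.]
(507.4, 52, 70) [573. 236.] [620. 470.]
(507.4, 47, 70) [574. 242.] [627. 473.]
(507.4, 62, 70) [571. 224.] [606. 464.]
(507.4, 42, 70) [575. 248.] [634. 476.]
(507.8, 52.8, 130) [569. 112.] [613. 370.]
(478, 15.7, 70) [510. 287.] [632. 517.]
(461.6, 164, 70) [451. 114.] [410. 437.]
```

Emit:
{"op": "step_arm", "data": {
  "steps": [
    [[-0.1,-0.05,0.5,0,0],[-0.1,-0.05,0.9,0,0],[-0.1,-0.05,1.2,0,0],[-0.1,-0.05,1.5,0,0],[-0.1,-0.05,1.7,0,0],[-0.1,-0.05,1.7,0,0]]
  ]
}}

```text
time: 10.88
tool_pos: [507.0, 52.0, 147.7]
ee_rot: [-0.0, 0.707, 0.707, -0.0]
ft_force: [-0.6, -0.1, -0.5]
finger_gap: 0.145
finger_force: 58.5
```

Emit:
{"op": "step_arm", "data": {
  "steps": [
    [[0,0,0.4,0,0],[0,0,0.8,0,0],[0,0,1.0,0,0],[0,0,1.2,0,0],[0,0,1.2,0,0]]
  ]
}}

```text
time: 11.5
tool_pos: [507.0, 52.0, 135.8]
ee_rot: [0.0, 0.707, 0.707, -0.0]
ft_force: [-0.9, 0.6, 0.9]
finger_gap: 0.146
finger_force: 58.6
```

Emit:
{"op": "step_arm", "data": {
  "steps": [
    [[0,0,0.1,0,0],[0,0,0.2,0,0],[0,0,0.2,0,0],[0,0,0.2,0,0]]
  ]
}}

```text
time: 12.0
tool_pos: [507.1, 52.0, 133.9]
ee_rot: [0.0, 0.707, 0.707, 0.0]
ft_force: [-0.6, 0.1, 2.4]
finger_gap: 0.151
finger_force: 58.6
```

Emit:
{"op": "step_arm", "data": {
  "steps": [
    [[0,0,0.1,0,0],[0,0,0.2,0,0],[0,0,0.2,0,0],[0,0,0.2,0,0]]
  ]
}}

```text
time: 12.5
tool_pos: [507.1, 52.0, 131.9]
ee_rot: [0.0, 0.707, 0.707, 0.0]
ft_force: [-0.5, -0.6, 3.8]
finger_gap: 0.148
finger_force: 58.8
```

Emit:
{"op": "step_arm", "data": {
  "steps": [
    [[0,0,0.1,0,0],[0,0,0.2,0,0],[0,0,0.2,0,0],[0,0,0.2,0,0]]
  ]
}}

```text
time: 13.0
tool_pos: [507.4, 51.9, 130.9]
ee_rot: [0.001, 0.707, 0.707, 0.0]
ft_force: [-2.8, 0.8, 11.8]
finger_gap: 0.147
finger_force: 60.1
```

Emit:
{"op": "step_arm", "data": {
  "steps": [
    [[0,0,0.05,0,0],[0,0,0.05,0,0],[0,0,0.05,0,0],[0,0,0.05,0,0]]
  ]
}}

```text
time: 13.5
tool_pos: [507.5, 51.9, 130.8]
ee_rot: [0.001, 0.707, 0.707, 0.0]
ft_force: [-3.8, 0.3, 14.9]
finger_gap: 0.147
finger_force: 60.4
```

```bash
python3 - <<'E'
from h import *
grab('side','s9');w,im=world('s9')
def med(x0,x1,y0,y1):
    m=(w[...,0]>x0)&(w[...,0]<x1)&(w[...,1]>y0)&(w[...,1]<y1)&(w[...,2]>55)&(w[...,2]<170); return m.sum(),np.nanmedian(w[...,2][m]) if m.any() else None
for b in [(555,575,60,150),(600,630,60,150),(480,520,90,150)]: print(b,med(*b))
s=telemetry.state();print(s['tool_pos'],s['ft_force'],s['finger_force'])
E
```

```text
(555, 575, 60, 150) (np.int64(107), np.float64(78.60478161636775))
(600, 630, 60, 150) (np.int64(157), np.float64(78.54182587271748))
(480, 520, 90, 150) (np.int64(60), np.float64(72.26907309428526))
[507.51868811  51.91948366 130.83007692] [-4.48806616 -0.55670152 14.43016694] 60.357211232185364
```

The lid is level and shut. The button is against its hard stop, with the arm holding steady at about 14 N.

```bash
python3 -c "
from bench import job; print(job.close_job())"
```

```text
the job is handed in; nothing more can be done
None
```

I pressed the lid shut past its catch, then put the stylus through the reset hole; it is still gripped and holding the button at its stop with about 14 N, and the job is handed in at about 13.6 s.

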